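# Lock the chuck ring with the pin spanner that fits

### The job

Take the pin spanner that fits the lock ring on the green chuck, set both its pins fully down in the ring's two pin holes, and with it turn the ring clockwise (seen from above) until it is home against its stop. Leave the spanner standing in the ring, and leave the other spanner in its place in the wooden block.

Things in the scene. Friction and masses are not known exactly. Their poses are not given: they have to be found in the camera images.
- wide_spanner: Larger pin spanner. Steel bar 104 mm long (x), 24 wide, 12 thick; on it an upright flat grip 50 long (x), 14 thick (y), from 12 to 58 mm above the bar's underside. Two pins point down at x = +-35 mm: 12 across, tapering to 7, 14 long. Origin: centre of the bar's underside; z up. 0.2-0.4 kg, loose in wide slots of a wooden block 30 mm high, bar on the block's top. Fits the ring.
- narrow_spanner: Smaller spanner, in the same block (120 x 220 mm), 120 mm to one or the other side of the larger, parallel to it: bar 66 mm long, grip 36 long, 14 thick, up to 58 high, pins 44 mm apart. Origin and axes as for the larger. Does not fit the ring; it stays where it is.
- ring_top (a point): Centre of the top face, 75 mm above the bench, of a knurled steel lock ring, 112 mm across, on a fixed green chuck 180 mm square. x runs through its two pin holes, 35 mm either side of this point, 18 mm across, chamfered, 20 deep; the centre hole (24 mm) is only the bore. Turns with the ring; z up. Spanner home: bar flat on this face, origin at this point, x along this x, either way round.
- ring (a joint): Turn of the lock ring, rad: grows clockwise seen from above; 0 loose, 1.05 (60 degrees) at the hard stop, locked. Starts between 0 and 0.3. Friction about 0.1 N m; stays where it is left. The pins have 3 mm of play each way in the holes, so the spanner turns about 0.1 rad more than the ring.
There are look-alikes about, which are no part of the job. Leave any yellow look-alike of the wide_spanner alone.

How it is judged:
By the outcome, as a careful person would: the job done as asked, in the order asked, and still so for the second after the job is handed in, with the robot touching nothing.
It also fails if it takes over 45 s, if anything falls off the work surface, if the arm or the gripper's body presses on something with over 40 N, if the wrist force passes 120 N, or if a joint passes its speed limit or range.

### The arm

A 6-joint arm with a two-finger parallel gripper is mounted at the origin on the work surface. World frame = base frame: x ahead of the robot, y to its left, z up, the work surface at z = 0. Lengths are in m, angles in rad, forces in N, time in s.
With the tool pointing down it reaches from about 0.425 to 0.95 m from the base axis. Payload 3.5 kg.
Tool frame: the origin (TCP) lies on the centre line of the jaws, within the pads' length; the fingertips stand 8 mm ahead of it and the grasp point (between the pads) lies 11 mm behind it; z points along the fingers, y is the line along which they close (so a half turn about z gives the same grasp; the last joint's range is limited). The gripper opens to 85 mm and grips with 20 to 120 N. Pads are 22 mm wide; open, the fingers measure 114 mm over their backs; the gripper's body (76 mm by 85 mm) begins 54 mm behind the grasp point. The pads swing forward as they close: fully open they stand 13 mm farther back than shut.
Start: joints at [0.96, 0.286, 1.577, -0, 1.279, -0.15], TCP at [0.3, 0.605, 0.239] pointing down, gripper open.
Joint ranges: [-2.77, 2.77], [-0.9, 2.22], [0.21, 2.48], [-1.53, 4.67], [0.24, 2.81], [-2.84, 2.84]. Speed limits (rad/s): [2.79, 2.79, 3.14, 3.14, 3.14, 3.14].

### API

Orientations are given as a unit quaternion [x, y, z, w].
In Python, from plant import ctrl gives the robot as it stands. The module is installed in compiled form; this text tells all that it offers.
- The arm moves only by the tool send_rows, never from a script. Its argument "steps" is a list of rows, each a list of 5 numbers: the shift along the tool's x, y, z in m, then the turn about the tool's z in degrees, then the opening, from -1 (shut) to 1 (fully open). A call has 1 to 12 rows; each row is the pose to reach, as a shift and turn from the pose commanded when the call began, along the tool's axes at that moment; what a row does not reach only later rows make up. A row lasts 1/10 s, in which the tool goes at most 50 mm and 8.59 degrees, less where a joint would pass 70% of its speed; a pose out of reach is approached as far as the arm can. A call with a gripper value outside its range is refused whole. The fingers move at their own pace and stop on an object; "squeeze" is the grip in N (left out, the last holds). Time passes only in rows, so rows that repeat a pose let the fingers close. It gives the time, the measured TCP pose, the force, the opening and the grip force at its end, in the units of the state.
- ctrl.get_state(): the state, without advancing time (a new reading comes with each control period).
- ctrl.read_camera(name): name is "scene" or "top" or "wrist"; returns the picture (420x560x3 uint8, red, green, blue); there is no depth.
- ctrl.calibration(name): a dict with "intrinsics" (3x3 intrinsics, pixels), "extrinsics" (4x4, takes a point from world to camera coordinates); the wrist camera has in their place "tool_from_camera" (4x4, takes a point from camera to tool coordinates, whose origin is the TCP and whose axes are the flange's). Camera axes: x right, y up, looking along -z (the intrinsics and any distortion apply to the point x, -y, -z); pixel columns grow to the right and rows downward; lengths in m; the calibration is good to about 2 mm. The wrist camera is an equidistant fisheye: a pixel r from the principal point sees the ray r / f radians off the axis. A picture is of the moment at which its call begins: read the wrist's pose just before it. calibration takes no time and is no camera call.
- ctrl.sign_off(): hands the job in; it is judged then, once.
The state is a dict: "time": time; "qpos": joint angles; "dq": joint speeds; "joint_efforts": joint torques, N m; "eef_pos": TCP position; "tcp_rot": TCP orientation; "contact_force": force on the tool from outside, world axes, zero at the start; "wrist_torque": the same for the moment, N m; "opening": opening from 0.0 (shut) to 1.0 (fully open); "finger_force": force on a finger pad.
Only numpy, scipy, OpenCV 4.12 (cv2) and the standard library are available. Lean on these libraries where they do the work, as an engineer would, in place of code of your own. Each camera call takes 0.05 s, during which the arm holds its last target. There are 200 camera calls.

## Working session

There is one attempt and no reset: what is moved stays moved. The work goes in short steps, Python scripts to look and compute and a tool call to move; the robot and the scene stay as the last step left them, time stands still between calls to the robot, and variables do not carry over. Pictures are saved under pics/ and viewed, at most 10 in all, crops included, and the job is handed in when it is done.

Besides the shell and the picture viewer there is one more tool, called after "Emit:" as a command line: name --pt "numbers of a row" for each row, then --argument value for the rest. send_rows: Moves the arm, as the interface text tells. Its arguments: {"type":"object","properties":{"steps":{"type":"array","items":{"type":"array","items":{"type":"number"}}},"squeeze":{"type":"number"}},"required":["steps"]}

```bash
mkdir -p pics
cat > h.py <<'E'
import numpy as np, cv2
from plant import ctrl
from scipy.spatial.transform import Rotation as R
def save(n,f):
    im=ctrl.read_camera(n); cv2.imwrite('pics/'+f,im[:,:,::-1]); return im
def ray(n,uv,state=None):
    c=ctrl.calibration(n);K=np.array(c['intrinsics']);u=np.array(uv,float)
    d=np.linalg.inv(K)@[u[0],u[1],1]
    if n=='wrist':
        r=np.hypot(d[0],d[1]);s=np.sin(r)/r if r>1e-9 else 1
        d=np.array([d[0]*s,d[1]*s,np.cos(r)])
    d=d*[1,-1,-1]
    if n=='wrist':
        T=np.array(c['tool_from_camera']);P=np.eye(4);P[:3,:3]=R.from_quat(state['tcp_rot']).as_matrix();P[:3,3]=state['eef_pos'];T=P@T
    else: T=np.linalg.inv(np.array(c['extrinsics']))
    d=T[:3,:3]@d
    return T[:3,3],d/np.linalg.norm(d)
def onz(n,uv,z,s=None):
    o,d=ray(n,uv,s);return o+d*(z-o[2])/d[2]
def tri(rs):
    A=0;b=0
    for o,d in rs:
        M=np.eye(3)-np.outer(d,d);A=A+M;b=b+M@o
    p=np.linalg.solve(A,b);return p,[np.linalg.norm(np.cross(p-o,d)) for o,d in rs]
E
python3 - <<'E'
from h import *
s=ctrl.get_state();print(s)
a=save('scene','s0.png');b=save('top','t0.png');w=save('wrist','w0.png')
for n in('scene','top','wrist'):
    c=ctrl.calibration(n);print(n,{k:np.round(v,3).tolist() for k,v in c.items()})
E
```

```text
{'time': 0.0, 'qpos': array([ 9.60025991e-01,  2.87190485e-01,  1.57817001e+00,  4.98122838e-06,
        1.27859402e+00, -1.49991635e-01]), 'dq': array([ 0.00119675,  0.00037389,  0.00042626, -0.00028842, -0.00239842,
       -0.00050991]), 'joint_efforts': array([ 4.08793289e-05, -4.05987310e+01, -2.92623836e+01, -1.40249076e-04,
        5.89400719e-03, -5.65106618e-06]), 'eef_pos': array([0.29973562, 0.60409295, 0.23793439]), 'tcp_rot': array([ 2.28357146e-01,  9.73576715e-01, -1.09563841e-03, -4.40663730e-04]), 'contact_force': array([-0.15440605, -0.77929178,  0.58258262]), 'wrist_torque': array([-0.02382936,  0.03724002,  0.03415467]), 'finger_force': 0.0, 'opening': 0.9973488178833159}
scene {'intrinsics': [[440.135, 0.0, 285.562], [0.0, 440.135, 213.202], [0.0, 0.0, 1.0]], 'extrinsics': [[0.156, 0.988, 0.006, -0.096], [-0.814, 0.125, 0.567, 0.347], [0.559, -0.093, 0.824, -1.238], [0.0, 0.0, 0.0, 1.0]]}
top {'intrinsics': [[482.013, 0.0, 282.867], [0.0, 482.013, 208.418], [0.0, 0.0, 1.0]], 'extrinsics': [[0.006, -1.0, 0.006, 0.03], [0.995, 0.006, 0.101, -0.501], [-0.101, 0.006, 0.995, -0.967], [0.0, 0.0, 0.0, 1.0]]}
wrist {'intrinsics': [[325.192, 0.0, 274.462], [0.0, 325.192, 211.299], [0.0, 0.0, 1.0]], 'tool_from_camera': [[0.0, 0.96, 0.278, 0.072], [1.0, 0.0, -0.001, -0.0], [-0.001, 0.278, -0.96, -0.135], [0.0, 0.0, 0.0, 1.0]]}
```

View pics/t0.png

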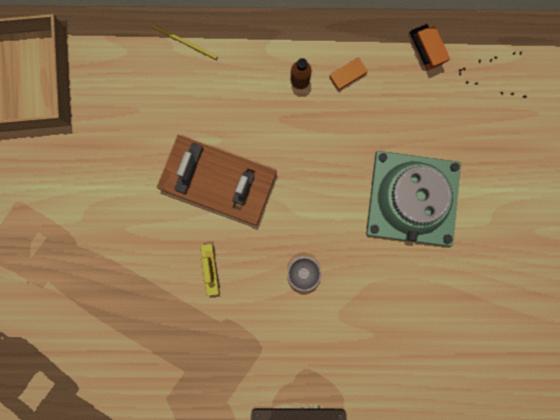

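View pics/s0.png

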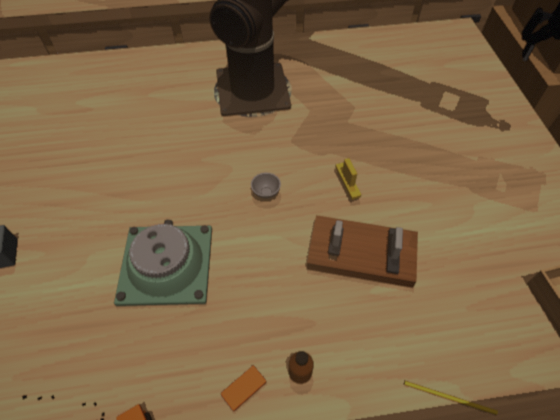

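Candidates for the wide spanner:
- The larger dark bar in the block, at top (188,167) and scene (396,250). It fits: it is steel, in the wooden block, and the longer of the two.
- The smaller bar in the block, at top (243,187). This is the narrow spanner.
- The yellow look-alike on the bench, at top (209,270), which must be left alone.

The ring is at top (422,195), with pin holes at about (416,178) and (429,211). I'll confirm all this in an enlarged crop.

Run:
```python
import cv2,numpy as np
t=cv2.imread('pics/t0.png');s=cv2.imread('pics/s0.png')
def c(im,x,y,w,h,W=400,H=300):return cv2.resize(im[y:y+h,x:x+w],(W,H),interpolation=cv2.INTER_CUBIC)
# top block 160..280 x130..220 ; ring
out=np.vstack([np.hstack([c(t,160,135,120,90),c(t,372,150,100,75)]),np.hstack([c(s,310,210,120,90),c(s,110,210,100,75)])])
cv2.imwrite('pics/crop1.png',out)
```

```text
(no output)
```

View pics/crop1.png

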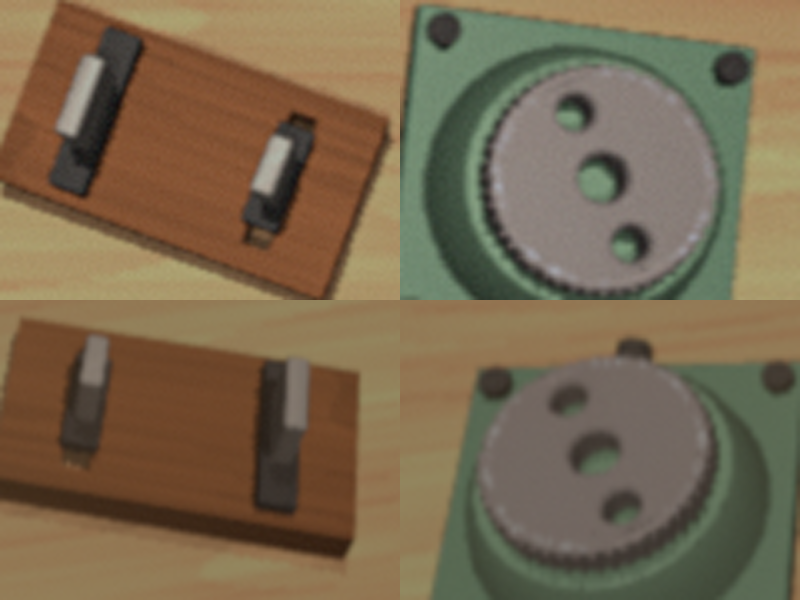

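The crop confirms it. The left item in the top view (189,168) has the longer bar and grip and is the wide spanner. The right one, whose slots show past its ends, is the narrow one. The ring's pin holes are at top (416,178) and (430,211), and at scene (152,235) and (165,262).

Run:
```python
from h import *
o=-.35
P={'grip':((184.6,163.8),(399.4,238.5)),'bar':((189.1,168.3),(393.4,250.5)),'h1':((415.75,178),(152.25,234.75)),'h2':((429.75,211),(165.5,262)),'bore':((422.75,194.5),(159,248.25)),
'narrowgrip':((160+272/3.333,135+166/3.333),(310+94/3.333,210+60/3.333))}
for k,(a,b) in P.items():
    a=np.array(a)+o;b=np.array(b)+o
    p,e=tri([ray('top',a),ray('scene',b)]);z=dict(grip=.088,narrowgrip=.088,bar=.042).get(k,.075)
    print(k,p.round(4),np.round(e,4),'at z',onz('top',a,z).round(4),onz('scene',b,z).round(4))
# bar & grip axis
f=lambda x,y:(160+x/3.333+o,135+y/3.333+o)
A=onz('top',f(125.5,32.5),.042);B=onz('top',f(68.5,189),.042);print('bar ends',A,B,np.linalg.norm(A-B),np.degrees(np.arctan2(*(A-B)[1::-1])))
A=onz('top',f(97,57),.088);B=onz('top',f(66.5,135),.088);print('grip ends',A,B,np.linalg.norm(A-B),np.degrees(np.arctan2(*(A-B)[1::-1])))
s=ctrl.get_state();M=R.from_quat(s['tcp_rot']).as_matrix();print(M.round(3))
```

```text
grip [0.5816 0.2276 0.0865] [0.0022 0.0022] at z [0.5807 0.2251 0.088 ] [0.5827 0.2294 0.088 ]
bar [0.5813 0.2268 0.039 ] [0.0012 0.0012] at z [0.5804 0.225  0.042 ] [0.5831 0.227  0.042 ]
h1 [ 0.5452 -0.2192  0.1511] [0.0122 0.0122] at z [ 0.558  -0.2281  0.075 ] [ 0.492  -0.2507  0.075 ]
h2 [ 0.5033 -0.2617 -0.0104] [0.0183 0.0183] at z [ 0.4928 -0.2541  0.075 ] [ 0.558  -0.2249  0.075 ]
bore [ 0.5253 -0.239   0.0756] [0.0018 0.0018] at z [ 0.5253 -0.2411  0.075 ] [ 0.5254 -0.2373  0.075 ]
narrowgrip [0.5405 0.1151 0.088 ] [0.0013 0.0013] at z [0.5402 0.1138 0.088 ] [0.5407 0.1164 0.088 ]
bar ends [0.62947966 0.20874755 0.042     ] [0.53218838 0.24109828 0.042     ] 0.10252884067954784 -18.392701243855775
grip ends [0.60387774 0.21695801 0.088     ] [0.55759332 0.23350235 0.088     ] 0.049152446597417125 -19.66940850895562
[[-0.896  0.445 -0.001]
 [ 0.445  0.896 -0.002]
 [ 0.    -0.002 -1.   ]]
```

Emit:
send_rows --pt "-0.04 -0.02 0 0 1" --pt "-0.082 -0.0415 0 -2 1" --pt "-0.126 -0.064 0 -4 1" --pt "-0.17 -0.086 0 -6 1" --pt "-0.214 -0.108 0 -7.6 1" --pt "-0.258 -0.1305 0 -7.6 1" --pt "-0.302 -0.153 0 -7.6 1" --pt "-0.346 -0.175 0 -7.6 1" --pt "-0.39 -0.197 0 -7.6 1" --pt "-0.42 -0.213 0 -7.6 1" --pt "-0.42 -0.213 0 -7.6 1" --pt "-0.42 -0.213 0 -7.6 1"

```text
time: 1.35
eef_pos: [0.5816, 0.2265, 0.2388]
tcp_rot: [0.164, 0.986, 0.0, -0.001]
contact_force: [-0.1, 0.7, 0.3]
opening: 0.999
finger_force: 0.0
```

Run:
```python
from h import *
s=ctrl.get_state();w=save('wrist','w1.png');print(s['time'],s['eef_pos'],R.from_quat(s['tcp_rot']).as_matrix().round(3).tolist(),s['qpos'].round(3),s['contact_force'])
```

```text
1.35 [0.58155327 0.22651672 0.23875968] [[-0.946, 0.324, -0.001], [0.324, 0.946, 0.0], [0.001, -0.0, -1.0]] [ 2.090e-01  1.770e-01  1.708e+00  1.000e-03  1.258e+00 -1.032e+00] [-0.05964539  0.73213031  0.34439441]
```

View pics/w1.png

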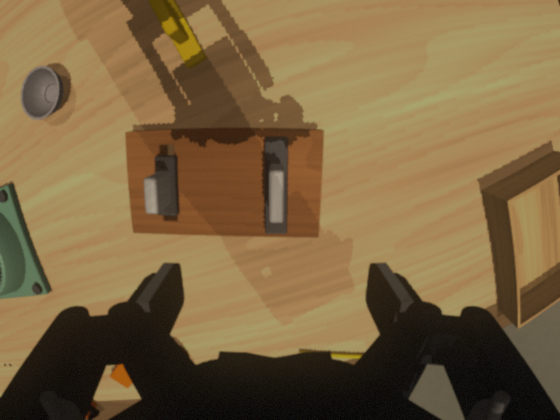

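Run:
```python
from h import *
s=dict(eef_pos=[0.58155327,0.22651672,0.23875968],tcp_rot=ctrl.get_state()['tcp_rot'])
M=R.from_quat(s['tcp_rot']).as_matrix()
for k,uv,z in [('g1',(277.5,169.5),.088),('g2',(276,222),.088),('gc',(277,195.5),.088),('b1',(276,138),.042),('b2',(276,233),.042),('bc',(276,186),.042)]:
    p=onz('wrist',uv,z,s);print(k,p.round(4),(M.T@(p-s['eef_pos'])).round(4))
g,e=tri([ray('wrist',(277,195.5),s),ray('top',(184.25,163.45)),ray('scene',(399.05,238.15))]);print(g,e)
```

```text
g1 [0.5563 0.238  0.088 ] [0.0274 0.0027 0.1508]
g2 [0.6022 0.221  0.088 ] [-0.0215  0.0014  0.1507]
gc [0.5787 0.2299 0.088 ] [0.0037 0.0023 0.1508]
b1 [0.5319 0.2451 0.042 ] [0.0528 0.0016 0.1968]
b2 [0.6283 0.2124 0.042 ] [-0.049   0.0017  0.1967]
bc [0.5791 0.2291 0.042 ] [0.0029 0.0016 0.1968]
[0.58068422 0.22878778 0.08390629] [np.float64(0.0013650820872931084), np.float64(0.002931347304875455), np.float64(0.002056107518606595)]
```

Emit:
send_rows --pt "0.002 0.0018 0.04 0 1" --pt "0.002 0.0018 0.08 0 1" --pt "0.002 0.0018 0.12 0 1" --pt "0.002 0.0018 0.15 0 1" --pt "0.002 0.0018 0.17 0 1" --pt "0.002 0.0018 0.179 0 1" --pt "0.002 0.0018 0.18 0 0" --pt "0.002 0.0018 0.18 0 -1" --pt "0.002 0.0018 0.18 0 -1" --pt "0.002 0.0018 0.18 0 -1" --pt "0.002 0.0018 0.18 0 -1" --pt "0.002 0.0018 0.18 0 -1" --squeeze 70

```text
time: 2.6
eef_pos: [0.5809, 0.2293, 0.0605]
tcp_rot: [0.163, 0.987, 0.0, 0.001]
contact_force: [-0.9, -0.5, 3.1]
opening: 0.152
finger_force: 70.0
```

Emit:
send_rows --pt "0 0 -0.015 0 -1" --pt "0 0 -0.04 0 -1" --pt "0 0 -0.08 0 -1" --pt "0 -0.02 -0.12 0 -1" --pt "-0.01 -0.055 -0.14 -3 -1" --pt "-0.02 -0.097 -0.14 -8 -1" --pt "-0.03 -0.142 -0.14 -14 -1" --pt "-0.04 -0.187 -0.14 -20 -1" --pt "-0.05 -0.232 -0.14 -25 -1" --pt "-0.059 -0.277 -0.14 -30 -1" --pt "-0.068 -0.32 -0.14 -35 -1" --pt "-0.077 -0.36 -0.14 -39 -1"

```text
time: 3.8
eef_pos: [0.5362, -0.1379, 0.1996]
tcp_rot: [-0.177, 0.984, 0.0, -0.0]
contact_force: [0.8, 0.4, -2.8]
opening: 0.154
finger_force: 69.2
```

Emit:
send_rows --pt "0.015 -0.03 0 -1 -1" --pt "0.03 -0.06 0 -2 -1" --pt "0.04 -0.08 0 -2 -1" --pt "0.045 -0.091 0 -2 -1" --pt "0.045 -0.091 0 -2 -1" --pt "0.045 -0.091 0 -2 -1" --pt "0.045 -0.091 0 -2 -1"

```text
time: 4.5
eef_pos: [0.5264, -0.2358, 0.1992]
tcp_rot: [-0.193, 0.981, 0.0, -0.0]
contact_force: [0.6, -0.8, -2.1]
opening: 0.153
finger_force: 69.1
```

Run:
```python
from h import *
s=ctrl.get_state();w=save('wrist','w2.png');t=save('top','t2.png');sc=save('scene','s2.png');np.save('w2.npy',np.r_[s['eef_pos'],s['tcp_rot']])
print(s['time'],s['eef_pos'],R.from_quat(s['tcp_rot']).as_matrix().round(3).tolist(),s['qpos'].round(3),s['contact_force'])
def c(im,x,y,w,h,W=400,H=300):return cv2.resize(im[y:y+h,x:x+w,::-1],(W,H),interpolation=cv2.INTER_CUBIC)
cv2.imwrite('pics/c2.png',np.hstack([c(w,150,100,260,195,800,600)]))
cv2.imwrite('pics/c2s.png',np.vstack([c(sc,100,150,160,120,800,600)]))
```

```text
4.5 [ 0.52642611 -0.23578297  0.19920782] [[-0.925, -0.379, -0.0], [-0.379, 0.925, 0.001], [-0.0, 0.001, -1.0]] [-5.970e-01  1.090e-01  1.859e+00  1.000e-03  1.175e+00 -2.557e+00] [ 0.63689015 -0.75745214 -2.13396104]
```

View pics/c2.png

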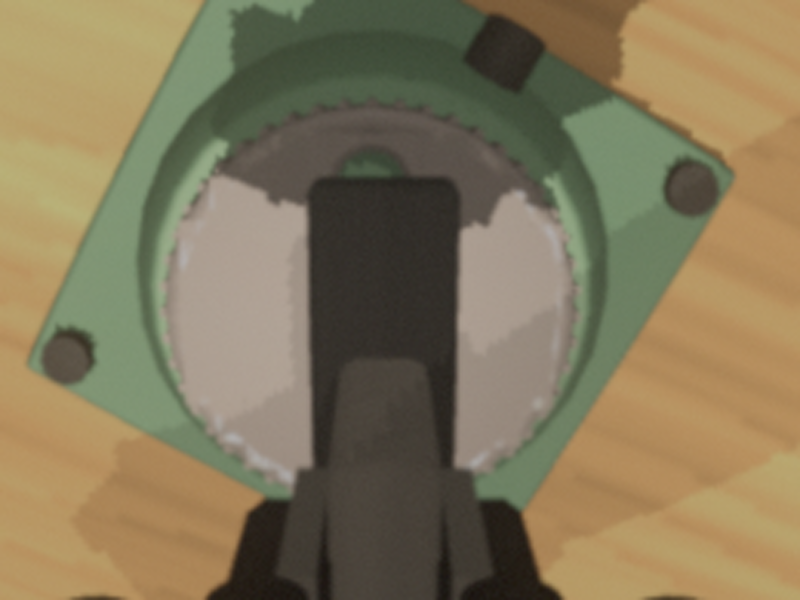

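View pics/c2s.png

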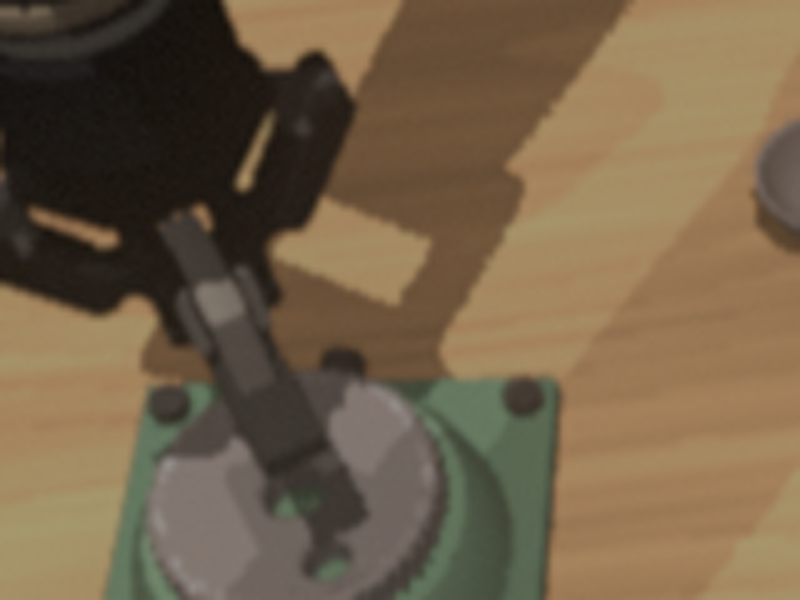

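Run:
```python
from h import *
v=np.load('w2.npy');s=dict(eef_pos=v[:3],tcp_rot=v[3:]);M=R.from_quat(v[3:]).as_matrix()
f=lambda x,y:(150+(x+.5)*260/800-.5,100+(y+.5)*260/800-.5)
L=lambda p:(M.T@(p-v[:3])*1000).round(1)
for k,uv,z in [('barend l',(309,180),v[2]-.0305),('barend r',(461,180),v[2]-.0305),('bar l side up',(309,300),v[2]-.0185),('bar r',(460,300),v[2]-.0185),('hole',(374,180),.075)]:
    p=onz('wrist',f(*uv),z,s);print(k,p.round(4),L(p))
pts=np.array([onz('wrist',f(*q),.075,s)[:2] for q in [(163,300),(578,300),(370,103),(200,190),(545,185),(185,390),(566,365)]])
from scipy.optimize import least_squares
r=least_squares(lambda c:np.hypot(*(pts-c[:2]).T)-c[2],[.52,-.24,.056]);print('rim',r.x,r.fun.round(4),L(np.r_[r.x[:2],.075]))
for n,c in (('2view',[.5253,-.239,.075]),('h1',[.558,-.2265,.075]),('h2',[.4925,-.2524,.075])):print(n,L(np.array(c)))
```

```text
barend l [ 0.483  -0.2664  0.1687] [ 51.8 -11.9  30.5]
barend r [ 0.4734 -0.2431  0.1687] [51.8 13.3 30.5]
bar l side up [ 0.4991 -0.2592  0.1807] [ 34.2 -11.4  18.5]
bar r [ 0.4901 -0.2371  0.1807] [34.2 12.5 18.5]
hole [ 0.4897 -0.2529  0.075 ] [ 40.5  -2.  124.2]
rim [ 0.52276572 -0.24030883  0.05610493] [ 0.0003 -0.0001 -0.0006 -0.0003  0.0011  0.0001 -0.0006] [  5.1  -2.9 124.2]
2view [  2.3  -2.7 124.2]
h1 [-32.7  -3.5 124.2]
h2 [ 37.7  -2.6 124.2]
```

Emit:
send_rows --pt "0.002 -0.002 0.02 0.5 -1" --pt "0.0042 -0.003 0.045 1 -1" --pt "0.0042 -0.003 0.065 1 -1" --pt "0.0042 -0.003 0.075 1 -1" --pt "0.0042 -0.003 0.079 1 -1" --pt "0.0042 -0.003 0.082 1 -1" --pt "0.0042 -0.003 0.084 1 -1" --pt "0.0042 -0.003 0.084 1 -1"

```text
time: 5.45
eef_pos: [0.524, -0.2418, 0.1161]
tcp_rot: [-0.184, 0.983, -0.0, 0.0]
contact_force: [-0.2, 0.2, -2.5]
opening: 0.154
finger_force: 69.3
```

Emit:
send_rows --pt "0 0 0.002 0 -1" --pt "0 0 0.004 0 -1" --pt "0 0 0.006 0 -1" --pt "0 0 0.007 0 -1" --pt "0 0 0.008 0 -1" --pt "0 0 0.008 0 -1"

```text
time: 6.05
eef_pos: [0.5235, -0.2414, 0.1071]
tcp_rot: [-0.184, 0.983, 0.0, -0.0]
contact_force: [0.4, -0.3, -3.4]
opening: 0.15
finger_force: 69.3
```

Emit:
send_rows --pt "0 0 0.001 0 -1" --pt "0 0 0.002 0 -1" --pt "0 0 0.003 0 -1" --pt "0 0 0.003 0 -1"

```text
time: 6.45
eef_pos: [0.5237, -0.2417, 0.1055]
tcp_rot: [-0.184, 0.983, -0.0, -0.0]
contact_force: [-3.4, 1.2, 4.9]
opening: 0.152
finger_force: 70.0
```

Emit:
send_rows --pt "0 0 0 3 -1" --pt "0 0 0 6 -1" --pt "0 0 0 9 -1" --pt "0 0 0 12 -1" --pt "0 0 0 15 -1" --pt "0 0 0 18 -1" --pt "0 0 0 21 -1" --pt "0 0 0 24 -1" --pt "0 0 0 27 -1" --pt "0 0 0 30 -1" --pt "0 0 0 30 -1"

```text
time: 7.55
eef_pos: [0.5238, -0.2415, 0.1054]
tcp_rot: [0.077, 0.997, -0.0, 0.0]
contact_force: [-3.0, 0.9, 5.5]
opening: 0.159
finger_force: 70.3
```

```bash
cat > st.py <<'E'
from h import *
s=ctrl.get_state();M=R.from_quat(s['tcp_rot']).as_matrix()
print(s['time'],s['eef_pos'].round(4),'yaw',np.degrees(np.arctan2(M[1,0],M[0,0]))%360,'tilt',M[2].round(4),'F',s['contact_force'].round(1),'T',s['wrist_torque'].round(2),s['qpos'].round(3),s['opening'])
E
python3 st.py
```

```text
7.55 [ 0.5238 -0.2415  0.1054] yaw 171.17032152060597 tilt [-5.e-04 -0.e+00 -1.e+00] F [-3.   0.9  5.5] T [ 0.34  0.37 -0.02] [-0.608  0.22   1.92   0.     1.001 -2.025] 0.1594426969072908
```

Emit:
send_rows --pt "0 0 0 2 -1" --pt "0 0 0 4 -1" --pt "0 0 0 6 -1" --pt "0 0 0 8 -1" --pt "0 0 0 10 -1" --pt "0 0 0 12 -1" --pt "0 0 0 14 -1" --pt "0 0 0 16 -1" --pt "0 0 0 16 -1"

```text
time: 8.45
eef_pos: [0.5237, -0.2414, 0.1054]
tcp_rot: [0.215, 0.977, 0.0, 0.0]
contact_force: [-3.8, 3.2, 6.3]
opening: 0.156
finger_force: 70.5
```

```bash
python3 st.py
```

```text
8.45 [ 0.5237 -0.2414  0.1054] yaw 155.20660138866663 tilt [ 0.e+00  2.e-04 -1.e+00] F [-3.8  3.2  6.3] T [ 0.37  0.38 -0.01] [-0.608  0.22   1.92   0.     1.002 -1.746] 0.15619461614424307
```

Emit:
send_rows --pt "0 0 0 2 -1" --pt "0 0 0 4 -1" --pt "0 0 0 6 -1" --pt "0 0 0 8 -1" --pt "0 0 0 10 -1" --pt "0 0 0 10 -1"

```text
time: 9.05
eef_pos: [0.524, -0.2413, 0.1054]
tcp_rot: [0.299, 0.954, 0.0, 0.0]
contact_force: [-2.9, 2.4, 5.8]
opening: 0.157
finger_force: 70.4
```

```bash
python3 st.py
python3 - <<'E'
from h import *
w=save('wrist','w3.png');sc=save('scene','s3.png')
cv2.imwrite('pics/c3.png',np.hstack([cv2.resize(w[100:280,150:390,::-1],(400,300),interpolation=3),cv2.resize(sc[195:300,100:240,::-1],(400,300),interpolation=3)]))
E
```

```text
9.05 [ 0.524  -0.2413  0.1054] yaw 145.19797050113422 tilt [-5.e-04  6.e-04 -1.e+00] F [-2.9  2.4  5.8] T [ 0.37  0.36 -0.04] [-6.080e-01  2.200e-01  1.920e+00  1.000e-03  1.001e+00 -1.571e+00] 0.15729075906244197
```

View pics/c3.png

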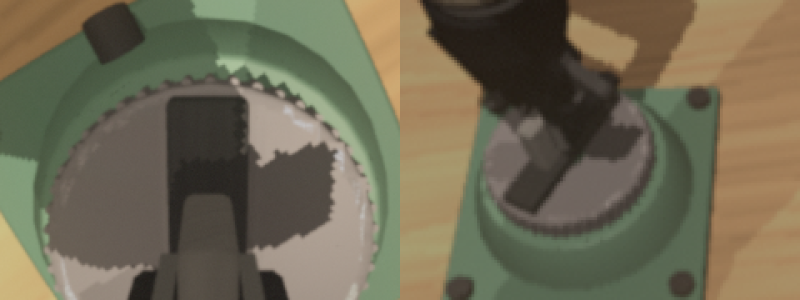

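The picture shows the bar lying flat on the ring and turning with it; no holes are visible beside it. I'll keep turning in small steps until I feel the stop.

Emit:
send_rows --pt "0 0 0 1 -1" --pt "0 0 0 2 -1" --pt "0 0 0 3 -1" --pt "0 0 0 4 -1" --pt "0 0 0 4 -1"

```text
time: 9.65
eef_pos: [0.5242, -0.2414, 0.1054]
tcp_rot: [0.332, 0.943, 0.0, 0.001]
contact_force: [-2.0, 3.0, 5.7]
opening: 0.154
finger_force: 70.5
```

```bash
python3 st.py
```

```text
9.65 [ 0.5242 -0.2414  0.1054] yaw 141.20257068385536 tilt [-1.1e-03  8.0e-04 -1.0e+00] F [-2.   3.   5.7] T [0.48 0.23 0.02] [-6.080e-01  2.200e-01  1.920e+00  1.000e-03  1.000e+00 -1.502e+00] 0.1539306295827791
```

Emit:
send_rows --pt "0 0 0 1 -1" --pt "0 0 0 2 -1" --pt "0 0 0 3 -1" --pt "0 0 0 3 -1"

```text
time: 10.05
eef_pos: [0.5248, -0.2416, 0.1054]
tcp_rot: [0.357, 0.934, 0.0, 0.002]
contact_force: [-0.2, 3.7, 5.8]
opening: 0.157
finger_force: 70.5
```

```bash
python3 st.py
```

```text
10.05 [ 0.5248 -0.2416  0.1054] yaw 138.19511404348805 tilt [-0.0027  0.0015 -1.    ] F [-0.2  3.7  5.8] T [ 0.5  -0.12  0.15] [-6.080e-01  2.210e-01  1.919e+00  1.000e-03  9.990e-01 -1.449e+00] 0.15675453917730672
```

Emit:
send_rows --pt "0 0 0 1 -1" --pt "0 0 0 2 -1" --pt "0 0 0 2 -1"

```text
time: 10.35
eef_pos: [0.5253, -0.2412, 0.1054]
tcp_rot: [0.372, 0.928, 0.0, 0.002]
contact_force: [3.3, 3.8, 5.2]
opening: 0.154
finger_force: 70.8
```

```bash
python3 st.py
```

```text
10.35 [ 0.5253 -0.2412  0.1054] yaw 136.33875798731424 tilt [-0.0034  0.0024 -1.    ] F [3.3 3.8 5.2] T [ 0.8  -0.53  0.72] [-0.607  0.221  1.919  0.002  0.998 -1.417] 0.1539274780649311
```

Emit:
send_rows --pt "0 0 0 1 -1" --pt "0 0 0 2 -1" --pt "0 0 0 2 -1" --pt "0 0 0 2 -1"

```text
time: 10.75
eef_pos: [0.5253, -0.2412, 0.1055]
tcp_rot: [0.385, 0.923, -0.0, 0.002]
contact_force: [3.7, 4.2, 5.8]
opening: 0.156
finger_force: 80.8
```

```bash
python3 st.py
```

```text
10.75 [ 0.5253 -0.2412  0.1055] yaw 134.67142094278705 tilt [-0.0038  0.001  -1.    ] F [3.7 4.2 5.8] T [ 0.86 -0.6   1.72] [-0.606  0.221  1.919  0.     0.998 -1.386] 0.1556792694914553
```

Emit:
send_rows --pt "0 0 0 -1 -1" --pt "0 0 0 -2 -1" --pt "0 0 -0.001 -2.3 -1" --pt "0 0 -0.001 -2.3 0.3" --pt "0 0 -0.001 -2.3 0.6" --pt "0 0 -0.001 -2.3 0.6" --pt "0 0 -0.001 -2.3 0.6" --pt "0 0 -0.001 -2.3 0.6" --squeeze 40

```text
time: 11.55
eef_pos: [0.5233, -0.2417, 0.1051]
tcp_rot: [0.371, 0.929, -0.0, -0.0]
contact_force: [0.5, 0.1, -0.0]
opening: 0.799
finger_force: 0.0
```

```bash
python3 st.py
```

```text
11.55 [ 0.5233 -0.2417  0.1051] yaw 136.46800171672587 tilt [ 3.e-04 -3.e-04 -1.e+00] F [ 0.5  0.1 -0. ] T [0.01 0.03 0.01] [-0.609  0.22   1.921 -0.     1.001 -1.419] 0.7993570757206697
```

Emit:
send_rows --pt "0 0 -0.02 0 0.6" --pt "0 0 -0.06 0 0.6" --pt "0 0 -0.1 0 0.6" --pt "0 0 -0.14 0 0.6" --pt "0 0.04 -0.17 0 0.6" --pt "0 0.08 -0.19 0 0.6" --pt "0 0.12 -0.2 0 0.6" --pt "0 0.15 -0.2 0 0.6" --pt "0 0.15 -0.2 0 0.6" --pt "0 0.15 -0.2 0 0.6"

```text
time: 12.55
eef_pos: [0.6267, -0.1324, 0.3047]
tcp_rot: [0.37, 0.929, -0.0, -0.001]
contact_force: [0.6, -0.8, 0.1]
opening: 0.801
finger_force: 0.0
```

```bash
python3 st.py
python3 - <<'E'
from h import *
t=save('top','t4.png');sc=save('scene','s4.png')
def c(im,x,y,w,h,W=400,H=300):return cv2.resize(im[y:y+h,x:x+w,::-1],(W,H),interpolation=cv2.INTER_CUBIC)
cv2.imwrite('pics/c4.png',np.vstack([np.hstack([c(t,372,150,100,75),c(sc,110,210,100,75)]),np.hstack([c(t,0,0,560,420),c(sc,0,0,560,420)])]))
E
```

```text
12.55 [ 0.6267 -0.1324  0.3047] yaw 136.5627902376552 tilt [ 8.e-04 -1.e-03 -1.e+00] F [ 0.6 -0.8  0.1] T [-0.03  0.02 -0.04] [-3.660e-01  1.700e-01  1.595e+00 -1.000e-03  1.377e+00 -1.179e+00] 0.8012943273546022
```

View pics/c4.png

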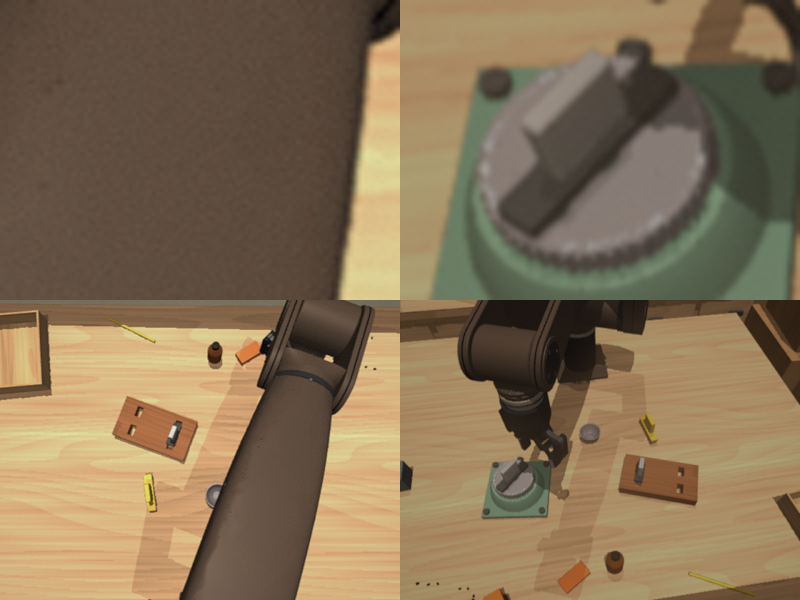

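The spanner stands flat in the ring at scene (150,245), the narrow spanner is still in the block, and the arm is clear. The ring came up against a hard stop: torque rose to 1.7 N m against about 0.1 N m of friction. The spanner turned about 65°, which matches 60° of ring travel plus the play.

```bash
python3 -c "
from plant import ctrl
print(ctrl.sign_off())"
```

```text
the job is handed in; nothing more can be done
None
```

The job is handed in: the wide spanner stands flat in the ring, which I turned clockwise until it hit its stop, and the narrow spanner is still in its block. The sign-off gave no verdict.

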